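# Complete the vial carrier and hold it ready

## Task

Take the tall vial out of the metal bench stand and push it fully down into the one empty well of the grey vial carrier while the carrier stands on the bench, and let go of it. Then lift the loaded carrier by its black handle bar and hold it level and still, about 10 cm above the bench, for at least two seconds; finish while still holding it there, all four vials in their wells. Leave the short vial in the stand and the other things on the bench alone.

Things in the scene. Friction and masses are not known exactly. Their poses are not given: they have to be found in the camera images.
- carrier: loose grey block 150 (x) x 122 (y) x 42 (z) mm, 0.3 to 0.55 kg, balanced about its middle, any yaw. Four wells 25 mm across, 34 mm deep, at x = +-52, y = +-36 mm, floors 8 mm above the underside: that at +x +y is empty, three hold vials (tops 98 mm above the underside). Posts at x = 0, y = +-48 mm carry the handle bar. Origin: centre of the underside.
- handle (a point): centre of the carrier's black handle bar: a bar 120 mm long along the carrier's y axis, 16 mm wide (x), 20 mm tall (z), its centre 130 mm above the carrier's underside; free between the posts for 84 mm. Axes as the carrier's.
- empty_well (a point): centre of the floor of the empty well; the well's mouth is 34 mm above it. A seated vial's origin coincides with this point. Axes as the carrier's.
- vial: clear plastic parts vial with a white cap flush with its wall: a plain upright cylinder 22 mm across and 90 mm tall, about 40 g, with brass spacers inside; the tall one of the two in the bench stand, its top 98 mm above the bench and 56 mm above the stand. It moves freely in its well (25 mm across, 34 mm deep). Origin: centre of its underside, z up along its axis.
- short_vial: the other vial in the bench stand, the same but only 56 mm tall (22 mm out of the stand); to be left there. Origin: centre of its underside.
- stand: aluminium block fixed to the bench, 60 (x) x 150 (y) x 42 (z) mm, with two wells like the carrier's at y = +-40 mm, floors 8 mm above the bench; the tall vial is in either one, the short vial in the other. Origin: centre of its underside.
- multimeter: loose red multimeter lying flat, 85 x 175 x 45 mm; to be left alone. Origin: centre of its underside.
- screwdriver: loose small screwdriver with blue handle, 170 mm long, about 25 mm high, lying on the bench to the left of the carrier, handle nearer the robot; to be left alone.
- vial_1: clear plastic parts vial with a white cap flush with its wall: a plain upright cylinder 22 mm across and 90 mm tall, standing in the carrier at x = +52, y = -36 mm from the start. Origin: centre of its underside, z up along its axis.
- vial_2: clear plastic parts vial with a white cap flush with its wall: a plain upright cylinder 22 mm across and 90 mm tall, standing in the carrier at x = -52, y = +36 mm from the start. Origin: centre of its underside, z up along its axis.
- vial_3: clear plastic parts vial with a white cap flush with its wall: a plain upright cylinder 22 mm across and 90 mm tall, standing in the carrier at x = -52, y = -36 mm from the start. Origin: centre of its underside, z up along its axis.
- well_1 (a point): centre of the floor of the carrier's well that holds vial_1.
- well_2 (a point): centre of the floor of the carrier's well that holds vial_2.
- well_3 (a point): centre of the floor of the carrier's well that holds vial_3.
Mind the look-alikes: they are no part of the job. There is more than one size of the carrier; the job needs the larger. What is shaped like the stand but purple is not meant.

How it is judged:
On the way, in this order (a step that is already met when the one before it is completed fails the run):
1. the tall vial is fully down in the empty well and let go, the carrier standing on the bench (distance between vial and empty_well below 0.008 m and contact force between the fingers and vial below 0.1 N and height (world z) of carrier below 0.006 m and angle between carrier's own z axis and vertical below 0.05 rad), for 0.2 s.
2. the carrier is held in the air by its handle, level and still, for two seconds (1.5 s is enough) (height (world z) of carrier between 0.06 and 0.16 m and angle between carrier's own z axis and vertical below 0.1 rad and linear speed of carrier below 0.02 m/s and angular speed of carrier below 0.12 rad/s and contact force between the fingers and carrier above 2 N and contact force between carrier and short_vial below 0.1 N and contact force between carrier and stand below 0.1 N and contact force between carrier and multimeter below 0.1 N), for 1.5 s.
At the end, for the whole second after the job is handed in: The gripper holds the carrier up, nothing else carrying it: underside 60 to 160 mm above the bench, within 0.10 rad of level, slower than 20 mm/s and 0.12 rad/s; each of the four tall vials within 8 mm of its seat in its well and not gripped; the short vial still down in the stand (all of step 2 and distance between vial and empty_well below 0.008 m and distance between vial_1 and well_1 below 0.008 m and distance between vial_2 and well_2 below 0.008 m and distance between vial_3 and well_3 below 0.008 m and contact force between the fingers and vial below 0.1 N and horizontal distance between short_vial and stand below 0.048 m and height (world z) of short_vial below 0.014 m); the arm keeps its last pose, push and grip.
It fails at once if the short vial is pulled out of the stand (distance of short_vial from where it was at the start of the episode above 0.02 m).
It fails at once if the multimeter is shifted by more than 20 mm (distance of multimeter from where it was at the start of the episode above 0.02 m).
It fails at once if the screwdriver is shifted by more than 30 mm (distance of screwdriver from where it was at the start of the episode above 0.03 m).
It fails at once if the carrier is tipped by more than 0.3 rad (angle between carrier's own z axis and vertical above 0.3 rad).
It also fails if it takes over 64 s, if anything falls off the work surface, if the arm or the gripper's body presses on something with over 40 N, if the wrist force passes 120 N, or if a joint passes its speed limit or range.

## Robot

A 7-joint arm with a two-finger parallel gripper is mounted at the origin on the work surface. World frame = base frame: x ahead of the robot, y to its left, z up, the work surface at z = 0. Lengths are in m, angles in rad, forces in N, time in s.
With the tool pointing down it reaches from about 0.35 to 0.9 m from the base axis. Payload 8.1 kg.
Tool frame: the origin (TCP) lies midway between the tips of the shut fingers; the grasp point (between the pads) lies arm.grasp_offset behind it (arm.grasp_offset is the distance from the TCP to the grasp point, in m); z points along the fingers, y is the line along which they close (so a half turn about z gives the same grasp; the last joint's range is limited). The gripper opens to 92 mm and grips with 3 to 60 N. Pads are 19 mm wide; open, the fingers measure 130 mm over their backs; the gripper's body (75 mm by 190 mm) begins 47 mm behind the grasp point.
Start: joints at [1.08, 0.434, 0.025, 1.573, -0.012, 1.134, -0.075], TCP at [0.236, -0.579, 0.227] pointing down, gripper open.
Joint ranges: [-2.62, 2.62], [-0.44, 2.09], [-1.27, 1.32], [0.08, 2.57], [-1.32, 4.46], [0.12, 2], [-2.74, 2.74]. Speed limits (rad/s): [2.22, 2.22, 3.01, 3.01, 3.14, 3.14, 3.14].

## Interface

Orientations are given as a rotation vector (axis times angle).
In Python, from cell import observe, imaging, arm gives the robot as it stands.
- The arm moves only by the tool apply_moves, never from a script. Its argument "commands" is a list of rows, each a list of 5 numbers: the opening in per cent of the stroke, from 0 (shut) to 100 (fully open), then the shift along the world's x, y, z in units of 0.06 m (1.0 is 0.06 m), then the turn about the world's z in units of 0.5 rad (1.0 is 0.5 rad). A call has 1 to 12 rows; each row shifts and turns the commanded pose from where the row before left it; what a row does not reach is not made up. A row lasts 1/8 s, in which the tool goes at most 62.5 mm and 10.7 degrees, less where a joint would pass 70% of its speed; a pose out of reach is approached as far as the arm can. A call with a number of a shift or a turn outside -1 to 1 is refused whole. A call with a gripper value outside its range is refused whole. The fingers move at their own pace and stop on an object; "newtons" is the grip in N (left out, the last holds). Time passes only in rows, so rows that do not move let the fingers close. It gives the time, the measured TCP pose, the force, the opening and the grip force at its end, in the units of the state.
- observe(): the state, without advancing time (a new reading comes with each control period).
- imaging.get_image(name): name is "scene" or "top" or "wrist"; returns (picture, depth): 400x640x3 uint8, red, green, blue; 400x640 float32, m along the optical axis (not along the pixel's ray), 0 where there is no reading.
- imaging.camera_params(name): a dict with "camera_matrix" (3x3 intrinsics, pixels), "dist" ([k1, k2, p1, p2, k3] as OpenCV has them; the pictures are not rectified), "origin" and "rotation" of the camera in the world; the wrist camera has in their place "tool_from_camera" (4x4, takes a point from camera to tool coordinates, whose origin is the TCP and whose axes are the flange's). Camera axes: x right, y up, looking along -z (the intrinsics and any distortion apply to the point x, -y, -z); pixel columns grow to the right and rows downward; lengths in m; the calibration is good to about 2 mm. A picture is of the moment at which its call begins: read the wrist's pose just before it. camera_params takes no time and is no camera call.
- arm.sign_off(): hands the job in; it is judged then, once.
The state is a dict: "clock": time; "joints": joint angles; "dq": joint speeds; "joint_efforts": joint torques, N m; "position": TCP position; "ee_rot": TCP orientation; "force": force on the tool from outside, world axes, zero at the start; "ft_torque": the same for the moment, N m; "width": opening from 0.0 (shut) to 1.0 (fully open); "gripper_force": force on a finger pad.
Only numpy, scipy, OpenCV 4.12 (cv2) and the standard library are available. Lean on these libraries where they do the work, as an engineer would, in place of code of your own. Each camera call takes 0.05 s, during which the arm holds its last target. There are 200 camera calls.

## Working session

There is one attempt and no reset: what is moved stays moved. The work goes in short steps, Python scripts to look and compute and a tool call to move; the robot and the scene stay as the last step left them, time stands still between calls to the robot, and variables do not carry over. Pictures are saved under pics/ and viewed, at most 10 in all, crops included, and the job is handed in when it is done.

Besides the shell and the picture viewer there is one more tool, called after "Request:" by a JSON object that holds its "op" and its "data". apply_moves: Moves the arm, as the interface text tells. Its arguments: {"type":"object","properties":{"commands":{"type":"array"},"newtons":{"type":"number"}},"required":["commands"]}

```bash
mkdir -p pics; cat > h.py <<'E'
import numpy as np, cv2
from scipy.spatial.transform import Rotation as R
from cell import observe, imaging, arm
def cam(n,s=None):
    p=imaging.camera_params(n); K=np.array(p['camera_matrix']); d=np.array(p['dist'])
    if n=='wrist':
        s=s or observe(); T=np.eye(4); T[:3,:3]=R.from_rotvec(s['ee_rot']).as_matrix(); T[:3,3]=s['position']
        M=T@np.array(p['tool_from_camera']); return K,d,M[:3,3],M[:3,:3]
    Rm=np.array(p['rotation']); 
    if Rm.size==3: Rm=R.from_rotvec(Rm).as_matrix()
    return K,d,np.array(p['origin']),Rm
def rays(c,uv):
    K,d,o,Rm=c; q=cv2.undistortPoints(np.array(uv,float).reshape(-1,1,2),K,d).reshape(-1,2)
    return np.c_[q[:,0],-q[:,1],-np.ones(len(q))]@Rm.T
def plane(c,uv,z):
    r=rays(c,uv); return c[2]+r*((z-c[2][2])/r[:,2])[:,None]
def depthpts(c,uv,D):
    uv=np.array(uv,int).reshape(-1,2); return c[2]+rays(c,uv)*D[uv[:,1],uv[:,0]][:,None]
def proj(c,P):
    K,d,o,Rm=c; q=(np.atleast_2d(P)-o)@Rm; q=q*[1,-1,-1]
    return cv2.projectPoints(q,np.zeros(3),np.zeros(3),K,d)[0].reshape(-1,2)
E
python3 - <<'E'
from h import *
s=observe(); print({k:np.round(v,3) for k,v in s.items()}, arm.grasp_offset)
ims=[]
for n in ('top','scene'):
    a,D=imaging.get_image(n); np.savez('pics/'+n,a=a,D=D); ims.append(a); c=cam(n); print(n,c[2],np.round(c[3],2).tolist(),c[0][0,0])
    cv2.imwrite(f'pics/{n}.png',a[:,:,::-1])
E
```

```text
{'clock': np.float64(0.0), 'joints': array([ 1.08 ,  0.435,  0.025,  1.574, -0.012,  1.134, -0.075]), 'dq': array([ 0.002,  0.001, -0.   ,  0.001,  0.001,  0.001,  0.001]), 'joint_efforts': array([-0.0000e+00, -6.6784e+01,  9.8500e-01, -3.1446e+01, -6.1000e-02,
        4.3000e-02,  0.0000e+00]), 'position': array([ 0.236, -0.578,  0.226]), 'ee_rot': array([-3.081e+00, -6.050e-01,  1.000e-03]), 'force': array([-1.104, -0.454, -0.574]), 'ft_torque': array([ 0.009,  0.034, -0.035]), 'gripper_force': np.float64(0.0), 'width': np.float64(0.999)} 0.0188
top [0.46391928 0.03092789 1.12809404] [[-0.02, 0.99, -0.11], [-1.0, -0.02, -0.02], [-0.02, 0.11, 0.99]] 395.54636825883836
scene [ 0.83552332 -0.35918205  0.89420875] [[0.85, -0.45, 0.28], [0.53, 0.71, -0.46], [0.01, 0.54, 0.84]] 368.3303573195798
```

View pics/top.png

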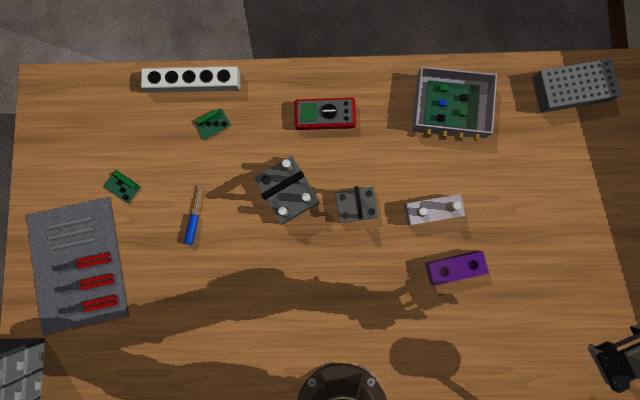

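View pics/scene.png

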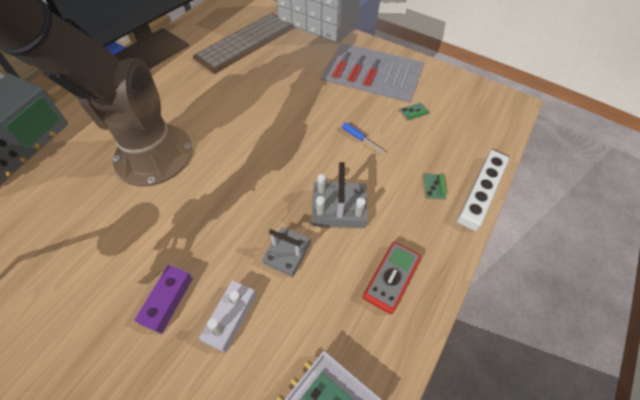

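Top view: carriers at (286,190), which is larger and holds 3 vials with a black bar, and at (356,204), small and empty; the first is meant. Stands at (436,209), aluminium with two vials, and at (458,267), purple; the first is meant. I'll confirm with a crop and measure.

```bash
python3 - <<'E'
from h import *
z=np.load('pics/top.npz'); a,D=z['a'],z['D']; c=cam('top')
cv2.imwrite('pics/crop.png',cv2.resize(a[145:245,240:480,::-1],None,fx=3.3,fy=3.3,interpolation=cv2.INTER_CUBIC))
v,u=np.mgrid[0:400,0:640]; P=depthpts(c,np.c_[u.ravel(),v.ravel()],D).reshape(400,640,3)
hsv=cv2.cvtColor(a,cv2.COLOR_RGB2HSV)
def roi(m,x0,x1,y0,y1):
    k=np.zeros_like(m); k[y0:y1,x0:x1]=1; return (m&k).astype(np.uint8)
white=((hsv[...,1]<50)&(hsv[...,2]>165))
for box,nm in(((245,330,150,225),'car'),((400,470,190,228),'stand')):
    n,l,st,ce=cv2.connectedComponentsWithStats(roi(white,*box))
    for i in range(1,n):
        if st[i,4]>15: print(nm,ce[i].round(1),st[i],'z med/max',np.round(np.percentile(P[l==i][:,2],[10,50,90]),3), 'xy@.098',plane(c,ce[i],.098)[0].round(4))
# stand top rows
m=roi((P[...,2]>.03)&(P[...,2]<.05),400,472,185,232); print('stand',P[m>0].mean(0).round(3), cv2.minAreaRect(P[m>0][:,:2].astype(np.float32)))
# bar: by height
m=roi((P[...,2]>.115)&(P[...,2]<.16)&(hsv[...,2]<70),245,330,150,225); q=P[m>0]; print('bar',m.sum(),q.mean(0).round(3),np.median(q[:,2]), cv2.minAreaRect(q[:,:2].astype(np.float32)))
uv=np.argwhere(m>0)[:,::-1]; w=plane(c,uv,.14)
print('bar plane .14',cv2.minAreaRect(w[:,:2].astype(np.float32)))
for box,nm in(((240,335,150,228),'car'),((330,385,180,228),'small'),((290,360,90,135),'mm')):
    m=roi((P[...,2]>.025)&(P[...,2]<.055),*box); print(nm,cv2.minAreaRect(P[m>0][:,:2].astype(np.float32)))
E
```

```text
car [285.9 162.9] [283 160   7   7  42] z med/max [0.097 0.099 0.102] xy@.098 [0.661  0.1368 0.098 ]
car [306.2 197.1] [303 194   7   7  33] z med/max [0.097 0.099 0.101] xy@.098 [0.5689 0.0843 0.098 ]
car [282.3 211.1] [279 207   7   8  33] z med/max [0.098 0.1   0.102] xy@.098 [0.5334 0.147  0.098 ]
stand [457.2 204.9] [454 201   8   8  48] z med/max [0.096 0.099 0.101] xy@.098 [ 0.5417 -0.3067  0.098 ]
stand [414.6 204.6] [410 203   9   5  25] z med/max [0.041 0.042 0.045] xy@.098 [ 0.5443 -0.1971  0.098 ]
stand [424. 211.] [420 208  11   7  49] z med/max [0.044 0.064 0.067] xy@.098 [ 0.5273 -0.2206  0.098 ]
stand [416.5 220.7] [411 218  12   6  42] z med/max [0.04  0.043 0.045] xy@.098 [ 0.5026 -0.2002  0.098 ]
stand [ 0.535 -0.261  0.043] ((0.5357726812362671, -0.2653919458389282), (0.06029384583234787, 0.15338487923145294), 8.914088249206543)
bar 337 [0.597 0.143 0.14 ] 0.14067567722180196 ((0.598160982131958, 0.1428229808807373), (0.016526125371456146, 0.11888860166072845), 29.5601863861084)
bar plane .14 ((0.5970016121864319, 0.14218732714653015), (0.018755055963993073, 0.11884738504886627), 29.68666648864746)
car ((0.5983282923698425, 0.14388900995254517), (0.1512930691242218, 0.12222863733768463), 29.64175033569336)
small ((0.5540552139282227, -0.05024052783846855), (0.08670150488615036, 0.10650232434272766), 7.1843037605285645)
mm ((0.8180879354476929, 0.033005233854055405), (0.08614112436771393, 0.17452573776245117), 0.23121222853660583)
```

View pics/crop.png

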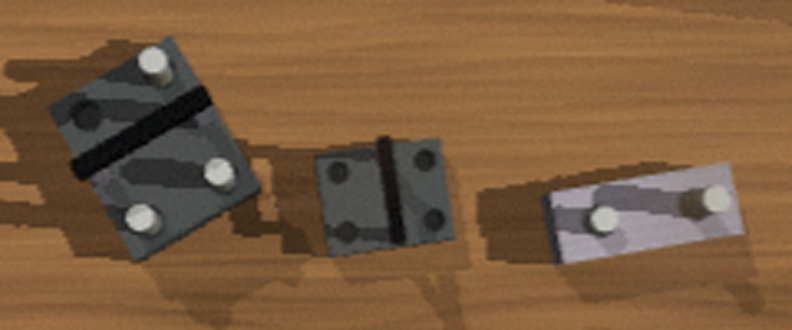

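The crop shows the larger carrier at left, with its empty well at crop (85,115), i.e. top pixel (266,180). The stand's tall vial is at crop (712,200), top pixel (457,205), with its top at z≈0.099. The short one is the left vial, z≈0.065. Moving above the tall vial.

Request:
{"op": "apply_moves", "data": {"commands": [[100,0.63,0.56,0,0.13],[100,0.63,0.56,0,0.13],[80,0.63,0.56,0,0],[60,0.63,0.56,0,0],[50,0.63,0.56,0,0],[50,0.63,0.56,0,0],[50,0.63,0.56,0,0],[50,0.63,0.56,0,0],[50,0,0,0,0],[50,0,0,0,0]]}}

```text
clock: 1.35
position: [0.5381, -0.3102, 0.2262]
ee_rot: [-3.037, -0.804, 0.002]
force: [-0.7, -0.8, -0.1]
width: 0.498
gripper_force: 0.0
```

```bash
python3 - <<'E'
from h import *
import time
s=observe(); c=cam('wrist',s); a,D=imaging.get_image('wrist'); np.savez('pics/w1',a=a,D=D)
cv2.imwrite('pics/w1.png',a[:,:,::-1])
print(s['position'],R.from_rotvec(s['ee_rot']).as_matrix()[:,1],s['width'],s['clock'])
print(proj(c,[[.5417,-.3067,.098],s['position']]).round())
hsv=cv2.cvtColor(a,cv2.COLOR_RGB2HSV)
v,u=np.mgrid[0:400,0:640]; P=depthpts(c,np.c_[u.ravel(),v.ravel()],D).reshape(400,640,3)
m=((hsv[...,1]<50)&(P[...,2]>.09)&(P[...,2]<.107)&(np.hypot(P[...,0]-.5417,P[...,1]+.3067)<.03)).astype(np.uint8)
n,l,st,ce=cv2.connectedComponentsWithStats(m)
for i in range(1,n):
    if st[i,4]>60:
        ct=cv2.findContours((l==i).astype(np.uint8),0,1)[0][0]; e=cv2.minEnclosingCircle(ct)
        print(st[i],e,np.median(P[l==i],0),plane(c,e[0],.098),plane(c,ce[i],.098))
E
```

```text
[ 0.53810776 -0.31017059  0.22623532] [ 4.94954352e-01 -8.68918850e-01 -4.71507245e-04] 0.49762293363631943 1.35
[[320. 183.]
 [320. 258.]]
[310 169  25  26 506] ((321.75, 181.5), 12.915691375732422) [ 0.54303415 -0.30757209  0.09635739] [[ 0.54340809 -0.3072534   0.098     ]] [[ 0.54329605 -0.30734501  0.098     ]]
```

View pics/w1.png

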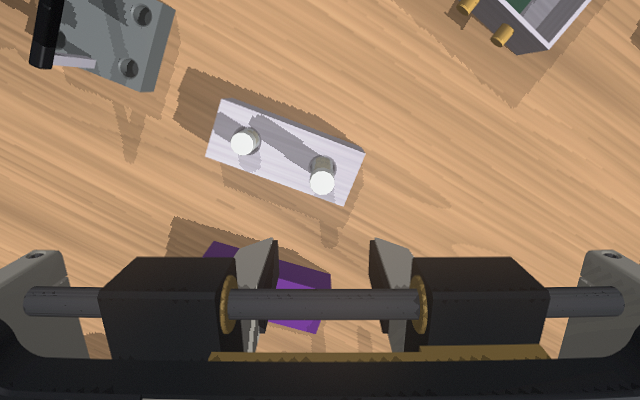

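Wrist view: the tall vial's cap is at (322,182) → (0.543,-0.307). Going down to grip.

Request:
{"op": "apply_moves", "data": {"commands": [[50,0.083,0.048,0,0],[50,0,0,-0.5,0],[50,0,0,-0.5,0],[50,0,0,-0.5,0],[50,0,0,-0.5,0],[50,0,0,-0.4,0],[50,0,0,-0.32,0],[50,0,0,0,0],[15,0,0,0,0],[15,0,0,0,0],[15,0,0,0,0],[15,0,0,0,0]], "newtons": 15}}

```text
clock: 2.9
position: [0.5441, -0.307, 0.0643]
ee_rot: [3.036, 0.804, 0.001]
force: [-1.4, 0.8, 4.8]
width: 0.235
gripper_force: 15.0
```

Request:
{"op": "apply_moves", "data": {"commands": [[15,0,0,0,0],[15,0,0,0,0]]}}

```text
clock: 3.15
position: [0.5441, -0.307, 0.0643]
ee_rot: [3.036, 0.804, 0.001]
force: [-1.0, 0.8, 5.1]
width: 0.233
gripper_force: 15.0
```

Request:
{"op": "apply_moves", "data": {"commands": [[15,0,0,0.3,0],[15,0,0,0.5,0],[15,0,0,0.7,0],[15,0,0,0.7,0],[15,0,0,0.63,0],[15,0,0,0,0]]}}

```text
clock: 3.9
position: [0.5454, -0.3077, 0.2379]
ee_rot: [3.033, 0.803, 0.008]
force: [0.5, -0.2, -0.7]
width: 0.234
gripper_force: 15.0
```

Request:
{"op": "apply_moves", "data": {"commands": [[15,0.13,0.84,0,0],[15,0.13,0.84,0,0],[15,0.13,0.84,0,0],[15,0.13,0.84,0,0],[15,0.13,0.84,0,0],[15,0.13,0.84,0,0],[15,0.13,0.84,0,0],[15,0.13,0.84,0,0],[15,0.13,0.84,0,0],[15,0.13,0.84,0,0],[15,0,0,0,0],[15,0,0,0,0]]}}

```text
clock: 5.4
position: [0.6214, 0.1963, 0.2328]
ee_rot: [3.036, 0.804, -0.002]
force: [-0.2, -0.9, -0.7]
width: 0.237
gripper_force: 15.0
```

```bash
python3 - <<'E'
from h import *
s=observe(); c=cam('wrist',s); a,D=imaging.get_image('wrist'); np.savez('pics/w2',a=a,D=D,pos=s['position'],rot=s['ee_rot'])
cv2.imwrite('pics/w2.png',a[:,:,::-1])
print(s['position'],R.from_rotvec(s['ee_rot']).as_matrix()[:,1],s['width'],s['clock'])
print(proj(c,[[.6245,.199,.042],[.597,.142,.14],[.661,.1368,.098],[.5334,.147,.098],[.5689,.0843,.098],s['position']-[0,0,.055]]).round())
E
```

```text
[0.6213779  0.19633078 0.23279656] [ 4.94964147e-01 -8.68913218e-01  5.59580978e-04] 0.23707384285724892 5.4
[[321. 168.]
 [365. 258.]
 [403. 181.]
 [321. 287.]
 [396. 287.]
 [321. 219.]]
```

View pics/w2.png

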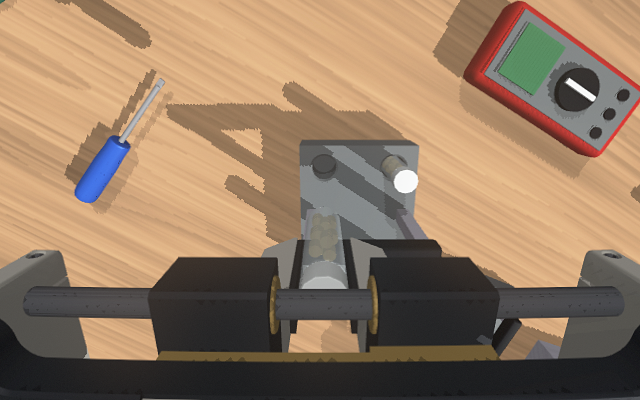

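Wrist view: the empty well is at about (324,166), the held vial's lower end at about (323,213), and the vial_1 cap at (405,181). Refining.

```bash
python3 - <<'E'
from h import *
z=np.load('pics/w2.npz'); a,D=z['a'],z['D']; s={'position':z['pos'],'ee_rot':z['rot']}; c=cam('wrist',s)
g=cv2.cvtColor(a,cv2.COLOR_RGB2GRAY)
k=np.zeros_like(g); k[148:185,306:342]=1
m=((g<85)&(k>0)).astype(np.uint8); n,l,st,ce=cv2.connectedComponentsWithStats(m)
i=1+st[1:,4].argmax(); ct=cv2.findContours((l==i).astype(np.uint8),0,1)[0][0]; e=cv2.fitEllipse(cv2.convexHull(ct)); print('well',st[i],e,plane(c,e[0],.042))
hs=cv2.cvtColor(a,cv2.COLOR_RGB2HSV); k[:]=0; k[165:198,388:422]=1
m=((g>200)&(hs[...,1]<30)&(k>0)).astype(np.uint8); q=cv2.moments(m,True); p=(q['m10']/q['m00'],q['m01']/q['m00']); print('cap1',p,plane(c,p,.098))
v,u=np.mgrid[0:400,0:640]; P=depthpts(c,np.c_[u.ravel(),v.ravel()],D).reshape(400,640,3)
# vial rows edges in depth
m=(P[...,2]>.12)&(abs(u-322)<30)&(v<250)
for r in range(200,246,5):
    x=np.where(m[r])[0]; print(r,(x.min(),x.max()) if len(x) else None, P[r,322].round(3))
# carrier block top face
m=(abs(P[...,2]-.042)<.006)&(u>290)&(u<430)&(v<235); q=P[m]; print(cv2.minAreaRect(q[:,:2].astype(np.float32)),np.median(q[:,2]))
o=s['position']; print('proj vial bottom centre',proj(c,[o+[0,0,-.055],o]))
cv2.imwrite('pics/w2c.png',cv2.resize(a[140:260,270:430,::-1],None,fx=5,fy=5,interpolation=cv2.INTER_CUBIC))
E
```

```text
well [310 154  28  25 496] ((323.67401123046875, 165.66500854492188), (24.441648483276367, 26.229248046875), 103.44917297363281) [[0.62776795 0.19776742 0.042     ]]
cap1 (405.5814479638009, 181.03846153846155) [[0.66179002 0.13488967 0.098     ]]
200 None [0.594 0.181 0.04 ]
205 None [0.59  0.178 0.041]
210 (np.int64(313), np.int64(334)) [0.629 0.2   0.184]
215 (np.int64(300), np.int64(337)) [0.629 0.2   0.192]
220 (np.int64(307), np.int64(339)) [0.629 0.2   0.201]
225 (np.int64(306), np.int64(340)) [0.629 0.2   0.21 ]
230 (np.int64(306), np.int64(344)) [0.629 0.2   0.216]
235 (np.int64(305), np.int64(343)) [0.629 0.2   0.223]
240 (np.int64(293), np.int64(351)) [0.629 0.2   0.229]
245 (np.int64(293), np.int64(351)) [0.629 0.2   0.234]
((0.6212281584739685, 0.15241754055023193), (0.09862415492534637, 0.12253110855817795), 29.69523811340332) 0.04047106550148383
proj vial bottom centre [[320.93630909 219.00805582]
 [320.20896621 258.25733719]]
```

View pics/w2c.png

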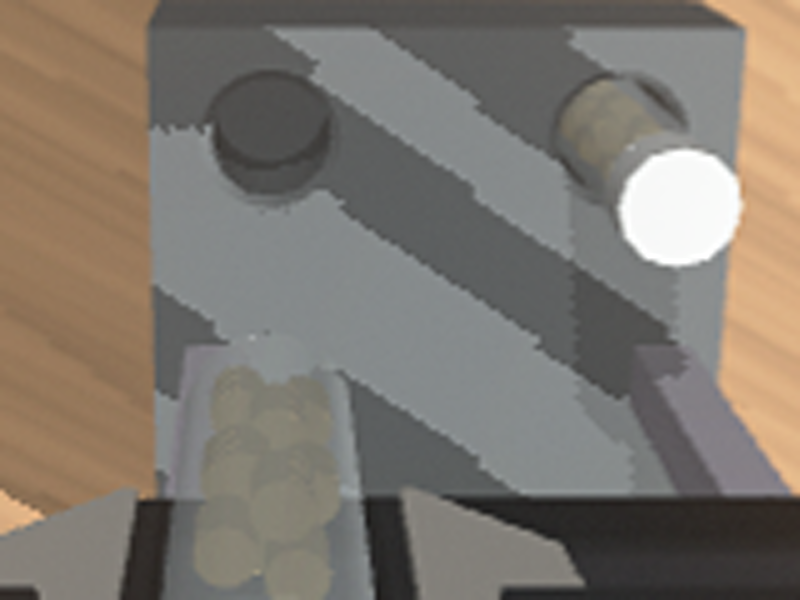

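```bash
python3 - <<'E'
from h import *
z=np.load('pics/w2.npz'); s={'position':z['pos'],'ee_rot':z['rot']}; c=cam('wrist',s); o=z['pos']
M=R.from_rotvec(z['rot']).as_matrix(); x,y=M[:,0],M[:,1]; print('x',x.round(3),'y',y.round(3))
f=lambda p:(round(float((p-o)@x*1e3),2),round(float((p-o)@y*1e3),2))
print('well tool xy mm',f(plane(c,[324,167.6],.042)[0]))
for r in (206.5,207.5,208.5): print('bottom front edge',r,f(plane(c,[323,r],.1765)[0]))
th=np.linspace(0,6.28,13)[:,None]
print('proj bottom rim if at TCP', proj(c,o+[0,0,-.0563]+.011*(np.cos(th)*x+np.sin(th)*y)).round(1).tolist()[:7])
E
```

```text
x [ 0.869  0.495 -0.001] y [ 0.495 -0.869  0.001]
well tool xy mm (4.51, 2.14)
bottom front edge 206.5 (8.29, 1.33)
bottom front edge 207.5 (7.6, 1.32)
bottom front edge 208.5 (6.91, 1.32)
proj bottom rim if at TCP [[320.9, 202.4], [329.4, 204.6], [335.5, 210.4], [337.7, 218.3], [335.3, 226.0], [329.3, 231.7], [321.0, 233.7]]
```

Request:
{"op": "apply_moves", "data": {"commands": [[15,0.113,0.05,-0.1,0],[15,0,0,-0.4,0],[15,0,0,-0.5,0],[15,0,0,-0.5,0],[15,0,0,-0.4,0],[15,0,0,-0.21,0],[15,0,0,0,0],[15,0,0,0,0]]}}

```text
clock: 6.45
position: [0.6293, 0.2002, 0.1078]
ee_rot: [-3.037, -0.804, -0.003]
force: [0.3, 0.8, -0.6]
width: 0.238
gripper_force: 15.0
```

```bash
python3 - <<'E'
from h import *
s=observe(); c=cam('wrist',s); a,D=imaging.get_image('wrist'); np.savez('pics/w3',a=a,D=D,pos=s['position'],rot=s['ee_rot'])
o=s['position']; print(o,s['force']); uv=proj(c,o-[0,0,.0563])[0]; print(uv)
u,v=int(uv[0]),int(uv[1]); print(u-60,v-70)
cv2.imwrite('pics/w3c.png',cv2.resize(a[v-70:v+40,u-65:u+65,::-1],None,fx=5,fy=5,interpolation=cv2.INTER_CUBIC))
E
```

```text
[0.62925472 0.20017544 0.10780129] [ 0.33305593  0.84141564 -0.64665275]
[320.97241738 218.53528816]
260 148
```

View pics/w3c.png

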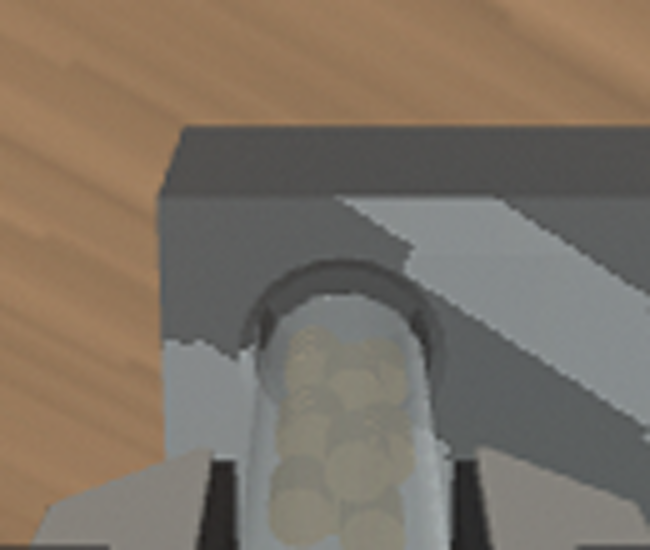

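```bash
python3 - <<'E'
from h import *
z=np.load('pics/w3.npz'); s={'position':z['pos'],'ee_rot':z['rot']}; c=cam('wrist',s); o=z['pos']
M=R.from_rotvec(z['rot']).as_matrix(); x,y=M[:,0],M[:,1]
f=lambda u,v,h:[round(float((plane(c,[255+u/5-.4,148+v/5-.4],h)[0]-o)@k*1e3),2) for k in (x,y)]
zb=o[2]-.0563
print('mouth front',f(343,259,.042),'L',f(243,345,.042),'R',f(443,345,.042))
print('vial front',f(343,293,zb),'L',f(258,365,zb),'R',f(428,365,zb))
E
```

```text
mouth front [10.1, 1.45] L [-2.29, -12.3] R [-2.3, 15.18]
vial front [8.48, 1.46] L [-1.54, -9.77] R [-1.55, 12.67]
```

The vial is centred over the mouth to within about 0.3 mm (in the crop, mouth arc top at (343,259), vial bottom arc at (343,293)). Lowering.

Request:
{"op": "apply_moves", "data": {"commands": [[15,0,0,-0.1,0],[15,0,0,-0.1,0],[15,0,0,-0.1,0],[15,0,0,0,0]]}}

```text
clock: 7.0
position: [0.628, 0.1999, 0.0879]
ee_rot: [3.037, 0.804, -0.002]
force: [0.2, -0.5, -0.2]
width: 0.236
gripper_force: 15.0
```

Request:
{"op": "apply_moves", "data": {"commands": [[15,0,0,-0.1,0],[15,0,0,-0.1,0],[15,0,0,-0.1,0],[15,0,0,-0.06,0],[15,0,0,0,0],[15,0,0,0,0]]}}

```text
clock: 7.75
position: [0.6285, 0.2001, 0.0672]
ee_rot: [3.037, 0.804, -0.0]
force: [-0.5, -1.3, -0.5]
width: 0.236
gripper_force: 15.0
```

Still about 3 mm short with no contact. I'll press down lightly, then release.

Request:
{"op": "apply_moves", "data": {"commands": [[15,0,0,-0.04,0],[15,0,0,-0.03,0],[15,0,0,0,0],[15,0,0,0,0]]}}

```text
clock: 8.25
position: [0.6288, 0.2002, 0.0641]
ee_rot: [3.037, 0.804, 0.002]
force: [-3.3, -3.1, 9.1]
width: 0.237
gripper_force: 15.0
```

Request:
{"op": "apply_moves", "data": {"commands": [[40,0,0,0,0],[40,0,0,0,0],[40,0,0,0,0],[40,0,0,0,0],[40,0,0,0.3,0],[40,0,0,0.6,0],[40,0,0,0.6,0],[40,0,0,0.6,0],[40,0,0,0.4,0],[40,0,0,0,0]]}}

```text
clock: 9.5
position: [0.6297, 0.2008, 0.2165]
ee_rot: [-3.036, -0.804, -0.008]
force: [0.0, -0.8, -0.5]
width: 0.401
gripper_force: 0.0
```

```bash
python3 - <<'E'
from h import *
s=observe(); c=cam('wrist',s); a,D=imaging.get_image('wrist')
cv2.imwrite('pics/w4.png',a[:,:,::-1]); print(s['position'],s['joints'],s['width'])
t,D=imaging.get_image('top'); c=cam('top'); hsv=cv2.cvtColor(t,cv2.COLOR_RGB2HSV)
v,u=np.mgrid[0:400,0:640]; P=depthpts(c,np.c_[u.ravel(),v.ravel()],D).reshape(400,640,3)
m=(P[...,2]>.12)&(P[...,2]<.15)&(hsv[...,2]<70)&(np.hypot(P[...,0]-.597,P[...,1]-.142)<.07); print(cv2.minAreaRect(P[m][:,:2].astype(np.float32)) if m.sum() else 0,m.sum())
E
```

```text
[0.62972886 0.20078219 0.2165027 ] [-0.23390701  0.51394141 -0.24170306  1.4781376   0.12911252  1.15975861
 -1.54959765] 0.40110056111185843
((0.609144389629364, 0.12396928668022156), (0.016342535614967346, 0.0752650648355484), 29.76370620727539) 212
```

View pics/w4.png

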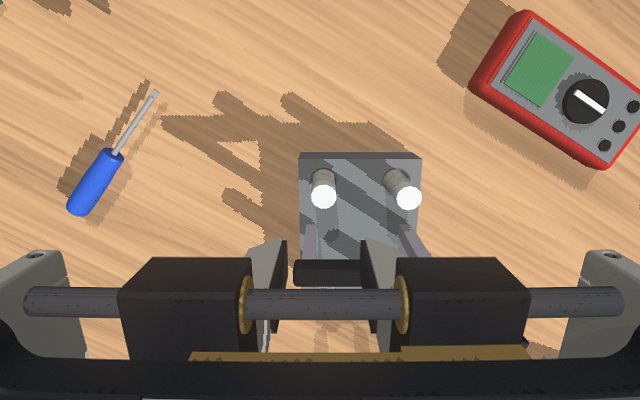

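The vial is seated (caps at (323,195) and (408,197), at equal height) and the carrier hasn't moved. Now turning and moving over the handle.

Request:
{"op": "apply_moves", "data": {"commands": [[60,-0.053,-0.1,0,-0.314],[80,-0.053,-0.1,0,-0.314],[80,-0.053,-0.1,0,-0.314],[80,-0.053,-0.1,0,-0.314],[80,-0.053,-0.1,0,-0.314],[80,-0.053,-0.1,0,-0.314],[80,-0.053,-0.1,0,-0.314],[80,-0.053,-0.1,0,-0.314],[80,-0.053,-0.1,0,-0.314],[80,-0.053,-0.1,0,-0.314],[80,0,0,0,0],[80,0,0,0,0]]}}

```text
clock: 11.1
position: [0.596, 0.1424, 0.2103]
ee_rot: [2.745, -1.519, -0.007]
force: [-0.1, 0.1, -0.7]
width: 0.8
gripper_force: 0.0
```

```bash
python3 - <<'E'
from h import *
s=observe(); M=R.from_rotvec(s['ee_rot']).as_matrix(); y=M[:,1]; print(s['position'],y,np.degrees(np.arctan2(y[1],y[0])),s['joints'][6])
d=np.array([.598,.141])-s['position'][:2]; print('units',d/.06, (s['position'][2]-.1112)/.06)
E
```

```text
[0.59600903 0.14244507 0.21026046] [-0.84742042 -0.53088513  0.00629364] -147.93401012434202 -2.7386578178629852
units [ 0.03318277 -0.02408447] 1.6510076290886315
```

Joint 7 is at its limit, so I'll turn the other way instead (half turn, same grasp).

Request:
{"op": "apply_moves", "data": {"commands": [[80,0,0,0,0.36],[80,0,0,0,0.36],[80,0,0,0,0.36],[80,0,0,0,0.36],[80,0,0,0,0.36],[80,0,0,0,0.36],[80,0,0,0,0.36],[80,0,0,0,0.36],[80,0,0,0,0.36],[80,0,0,0,0.36],[80,0,0,0,0.36],[80,0,0,0,0.36]]}}

```text
clock: 12.6
position: [0.5966, 0.1416, 0.2114]
ee_rot: [2.631, 1.71, 0.005]
force: [-0.2, 0.8, -0.1]
width: 0.798
gripper_force: 0.0
```

Request:
{"op": "apply_moves", "data": {"commands": [[80,0,0,0,0.36],[80,0,0,0,0.36],[80,0,0,0,0.36],[80,0,0,0,0.36],[80,0,0,0,0.36],[80,0,0,0,0],[80,0,0,0,0]]}}

```text
clock: 13.48
position: [0.5968, 0.141, 0.2113]
ee_rot: [1.642, 2.675, 0.007]
force: [-0.1, 0.7, 0.2]
width: 0.8
gripper_force: 0.0
```

```bash
python3 - <<'E'
from h import *
s=observe(); M=R.from_rotvec(s['ee_rot']).as_matrix(); y=M[:,1]; print(s['position'],y,s['joints'],s['clock'],np.degrees(np.arctan2(y[1],y[0])))
d=np.array([.598,.141])-s['position'][:2]; print('units',d/.06, (s['position'][2]-.1112)/.06)
c=cam('wrist',s); a,D=imaging.get_image('wrist'); cv2.imwrite('pics/w5.png',a[:,:,::-1])
E
```

```text
[0.59676236 0.14096087 0.21130553] [0.89161735 0.45275221 0.00582548] [-0.09450665  0.44963122 -0.3234497   1.60754205  0.15527086  1.10389961
  0.01262153] 13.475 26.92089403501219
units [0.02062731 0.00065223] 1.6684255154775092
```

View pics/w5.png

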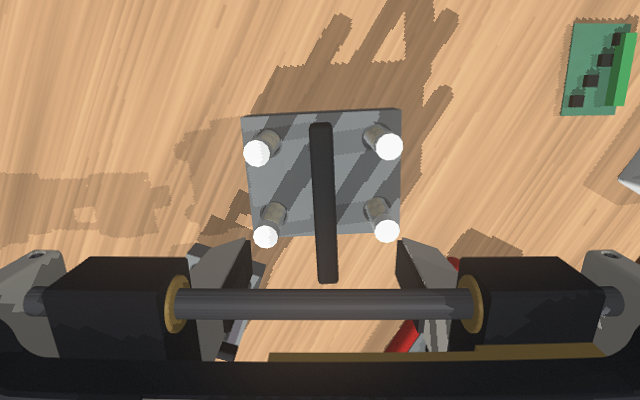

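All four vials are seated and the bar lies centrally between the fingers, from (320,125) to (327,280), about 3° off in yaw. Correcting that, going down and gripping.

Request:
{"op": "apply_moves", "data": {"commands": [[80,0.02,0,0,0.098],[80,0,0,-0.4,0],[80,0,0,-0.5,0],[80,0,0,-0.45,0],[80,0,0,-0.32,0],[80,0,0,0,0],[5,0,0,0,0],[5,0,0,0,0],[5,0,0,0,0],[5,0,0,0,0],[5,0,0,0,0],[5,0,0,0,0]], "newtons": 45}}

```text
clock: 15.02
position: [0.5979, 0.1409, 0.1109]
ee_rot: [1.571, 2.717, 0.006]
force: [-0.0, -0.7, -0.4]
width: 0.199
gripper_force: 0.0
```

Request:
{"op": "apply_moves", "data": {"commands": [[5,0,0,0,0],[5,0,0,0,0],[5,0,0,0,0],[5,0,0,0,0]]}}

```text
clock: 15.52
position: [0.598, 0.141, 0.1109]
ee_rot: [1.571, 2.717, 0.006]
force: [1.9, 1.2, -2.6]
width: 0.168
gripper_force: 45.0
```

Gripped (width ≈ 16 mm). Lifting 10 cm gently.

Request:
{"op": "apply_moves", "data": {"commands": [[5,0,0,0.06,0],[5,0,0,0.12,0],[5,0,0,0.18,0],[5,0,0,0.22,0],[5,0,0,0.24,0],[5,0,0,0.24,0],[5,0,0,0.22,0],[5,0,0,0.18,0],[5,0,0,0.12,0],[5,0,0,0.08,0],[5,0,0,0.04,0],[5,0,0,0,0]]}}

```text
clock: 17.02
position: [0.5978, 0.1409, 0.2127]
ee_rot: [1.571, 2.717, 0.006]
force: [0.1, 0.5, -5.4]
width: 0.172
gripper_force: 45.0
```

Request:
{"op": "apply_moves", "data": {"commands": [[5,0,0,0,0],[5,0,0,0,0],[5,0,0,0,0],[5,0,0,0,0],[5,0,0,0,0],[5,0,0,0,0],[5,0,0,0,0],[5,0,0,0,0],[5,0,0,0,0],[5,0,0,0,0],[5,0,0,0,0],[5,0,0,0,0]]}}

```text
clock: 18.52
position: [0.5979, 0.1409, 0.2129]
ee_rot: [1.571, 2.717, 0.006]
force: [-0.2, 0.9, -6.0]
width: 0.171
gripper_force: 45.0
```

Request:
{"op": "apply_moves", "data": {"commands": [[5,0,0,0,0],[5,0,0,0,0],[5,0,0,0,0],[5,0,0,0,0],[5,0,0,0,0],[5,0,0,0,0],[5,0,0,0,0],[5,0,0,0,0],[5,0,0,0,0],[5,0,0,0,0],[5,0,0,0,0],[5,0,0,0,0]]}}

```text
clock: 20.02
position: [0.5979, 0.1409, 0.2129]
ee_rot: [1.571, 2.717, 0.006]
force: [0.2, -0.4, -5.6]
width: 0.17
gripper_force: 45.0
```

```bash
python3 - <<'E'
from h import *
s=observe(); print(s['position'],s['force'],s['clock'],abs(s['dq']).max())
c=cam('wrist',s); a,D=imaging.get_image('wrist'); b,_=imaging.get_image('scene')
cv2.imwrite('pics/f.png',np.vstack([a[60:310,100:540,::-1],b[60:310,130:570,::-1]]))
v,u=np.mgrid[0:400,0:640]; P=depthpts(c,np.c_[u.ravel(),v.ravel()],D).reshape(400,640,3)
q=P[(abs(P[...,2]-.142)<.02)&(np.hypot(P[...,0]-.598,P[...,1]-.141)<.1)]
A=np.c_[q[:,:2],np.ones(len(q))]; m=np.ones(len(q),bool)
for _ in range(4):
    k=np.linalg.lstsq(A[m],q[m,2],rcond=None)[0]; m=abs(A@k-q[:,2])<.004
print('top face tilt',k[:2],'z',k@[.598,.141,1],m.sum())
E
```

```text
[0.5978904  0.14089915 0.21285487] [ 0.23136517 -0.41294699 -5.58936145] 20.025 0.001332705341034974
top face tilt [0.00205968 0.0002548 ] z 0.14244690885744551 19195
```

View pics/f.png

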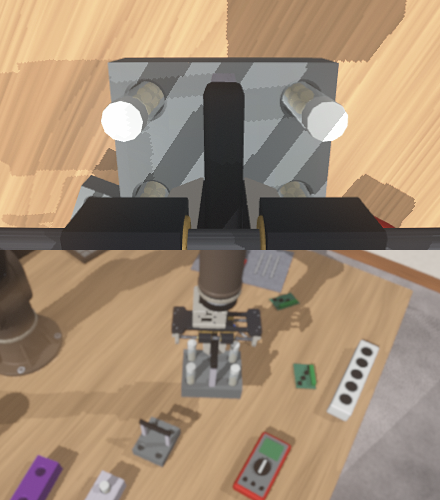

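The carrier is held level (tilt about 0.002 rad) with its underside about 0.10 m up, and all four vials are in. Handing in.

```bash
python3 -c "
from cell import arm
print(arm.sign_off())"
```

```text
the job is handed in; nothing more can be done
None
```

The tall vial is fully down in the carrier's empty well, and the job was handed in with the carrier held level and still by its handle about 10 cm above the bench, all four vials in place; the judge's verdict was not shown to me.

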